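Tuck the firelighter tin shut

TASK

Close the firelighter tin on the counter: push its sprung red lid over from the outside and press it down flat, then push it forward until its free edge is tucked well beneath the brass lip and stays there by itself when you let go. Use only the fingertips or the outside of the fingers on the lid's outer side: do not pinch the lid or touch its cork lining, do not pick anything up, and leave everything else on the counter standing where it is.

Things in the scene. Friction and masses are not known exactly. Their poses are not given: they have to be found in the camera images.
- tin: Open-topped steel tin, 132 x 100 mm in plan, side walls 55 mm high, held fast to the counter. Origin: centre of its underside, on the counter. Its x axis points horizontally from the hinge side to the lip side (the direction in which the lid is tucked), y along the hinge, z up.
- hinge_line (a point): Midpoint of the lid's hinge line, on the dark strap at the tin's -x side: at x = -52 mm, y = 0, z = 57 mm of the tin when lid_slide is 0. It moves along the tin's +x with lid_slide. The hinge line runs along the tin's y.
- lid (a joint): Lid angle about the hinge line, rad: 0 = flat on the tin's walls, 1.57 = upright, at most 1.9; starts open at 1.1 to 1.6. Friction and a weak opening spring: above about 0.6 it stays where it is left, from lower it springs up to about 0.4 to 0.6. 1 to 2 N at the free edge fold it; about 3 N at 40 mm from the hinge hold it flat.
- lid_slide (a joint): How far strap and lid have slid along the tin's +x in the slotted seat, m: 0 (start 0 to 0.002) to 0.018 (stop). Stiff: about 3 N to move, stays where left. Up to 0.006 the lid folds down behind the lip; farther forward it lands on top of the lip instead. Slid home, the flat lid reaches 12 mm beneath the lip, which holds it at about 0.02 rad.
- thumb_step (a point): Middle of the top of the black thumb step on the lid's outer face: a ledge 50 mm wide, 8 mm high above the face, its steep side facing the hinge, 60 mm from the hinge line; from there it slopes down to the face 82 mm from the hinge line. The face between hinge and step is bare: a fingertip pressed there can push the step along the tin's +x.
- lid_edge (a point): Middle of the free edge, on the outer face, of the red steel lid: a plate 95 mm long from hinge line to free edge, 96 mm wide, 4 mm thick (2 mm either side of the hinge line), about 0.1 kg. The outer face looks away from the tin when the lid is open and up when it is shut.
- lip_edge (a point): Middle of the inner edge of the fixed brass retaining lip, at x = 49 mm, z = 63 mm of the tin. The lip runs along the whole +x wall and overhangs inwards over x = 49 to 66 mm, underside at z = 61 mm (2 mm above the flat lid), top at z = 65 mm.
- lid_lining: Cork lining glued to the lid's inner face, 83 x 84 x 2 mm; not to be touched. Origin on the hinge line.
- squeezer: Yellow plastic citrus squeezer, loose, 110 mm across with a 22 mm thumb tab on the rim, 50 mm high, beside the tin at its -y side. Origin: centre of its underside.
- cruet: Empty glass cruet with a cork stopper, loose, 72 mm across, 154 mm high, beside the tin at its +y side. Origin: centre of its underside.
- matchbox: Blue and brown matchbox lying flat, loose, 110 x 65 x 20 mm. Origin: centre of its underside.
- mill: Turned dark wooden pepper mill, loose, 58 mm across, 168 mm high. Origin: centre of its underside.
- jar: Amber glass jar with a steel cap, loose, 76 mm across, 100 mm high. Origin: centre of its underside.
- mug: Blue ceramic mug, loose, 80 mm across, 90 mm high. Origin: centre of its underside.

How it is judged:
On the way, in this order (a step that is already met when the one before it is completed fails the run):
1. the lid is folded down flat behind the lip (value of joint lid below 0.06 rad).
2. the lid, still down, is pushed forward so that its edge is beneath the lip (value of joint lid below 0.06 rad and value of joint lid_slide above 0.012 m), for 0.2 s.
At the end, for the whole second after the job is handed in: The lid lies within 0.06 rad of flat, slid at least 12 of its 18 mm forward so that its free edge is at least 5 mm beneath the lip (edge below 64 mm), at rest, held by the lip alone; every loose thing stands upright within 20 mm of its start (all of step 2 and height (world z) of lid_edge below 0.064 m and x of lid_edge in the frame of lip_edge above 0.005 m and velocity of joint lid below 0.05 rad/s and distance of each of squeezer, cruet, matchbox, mill, jar, mug from where it was at the start of the episode below 0.02 m and angle between each of squeezer, cruet, matchbox, mill, jar, mug's own z axis and vertical below 0.2 rad); the robot touches nothing.
It fails at once if the lid's cork lining is touched (the lid is pinched or pushed from inside) (contact force between the fingers and lid_lining above 0.5 N).
It fails at once if a loose thing is lifted, carried or pushed more than 20 mm (distance of any of squeezer, cruet, matchbox, mill, jar, mug from where it was at the start of the episode above 0.02 m).
It fails at once if a loose thing is tipped (angle between any of squeezer, cruet, matchbox, mill, jar, mug's own z axis and vertical above 0.2 rad).
It also fails if it takes over 43 s, if anything falls off the work surface, if the arm or the gripper's body presses on something with over 40 N, if the wrist force passes 120 N, or if a joint passes its speed limit or range.

ROBOT

A 6-joint arm with a two-finger parallel gripper is mounted at the origin on the work surface. World frame = base frame: x ahead of the robot, y to its left, z up, the work surface at z = 0. Lengths are in m, angles in rad, forces in N, time in s.
With the tool pointing down it reaches from about 0.375 to 0.925 m from the base axis. Payload 5.7 kg.
Tool frame: the origin (TCP) lies at the very end of the fingers, on their centre line; the grasp point (between the pads) lies 19 mm behind it (robot.grasp_offset is the distance from the TCP to the grasp point, in m); z points along the fingers, y is the line along which they close (so a half turn about z gives the same grasp; the last joint's range is limited). The gripper opens to 88 mm and grips with 3 to 60 N. Pads are 20 mm wide; open, the fingers measure 115 mm over their backs; the gripper's body (75 mm by 178 mm) begins 61 mm behind the grasp point.
Start: joints at [-0.115, 0.359, 1.51, -0, 1.272, -0.115], TCP at [0.6, -0, 0.223] pointing down, gripper open.
Joint ranges: [-2.97, 2.97], [-1.01, 2.36], [0.21, 2.38], [-0.96, 4.11], [0.2, 2.71], [-2.98, 2.98]. Speed limits (rad/s): [2.39, 2.39, 3.14, 3.14, 3.14, 3.14].

INTERFACE

Orientations are given as a unit quaternion [x, y, z, w].
In Python, from plant import sensors, optics, sign_off, robot gives the robot as it stands.
- The arm moves only by the shell command python3 -m creep 'ROWS' [OPENING] [FORCE]. ROWS is a JSON object of lists of equal length, an entry for each row: "translation": the shift along the tool's x, y, z as a fraction of full scale, a list of three; "twist": the turn, a rotation vector about the tool's x, y, z as a fraction of full scale, a list of three. In form: {"translation": [[tx, ty, tz], ...], "twist": [[wx, wy, wz], ...]}. A call has exactly 10 rows; each row shifts and turns the commanded pose from where the row before left it, along the tool's axes as they then stand; what a row does not reach is not made up. Full scale, the value 1, is 50 mm for a shift and 0.15 rad for a turn. A row lasts 1/10 s, in which the tool goes at most 50 mm and 8.59 degrees, less where a joint would pass 70% of its speed; a pose out of reach is approached as far as the arm can. A call with a number of a shift or a turn outside -1 to 1 is refused whole. A call with a gripper value outside its range is refused whole. OPENING is the opening, from -1 (shut) to 1 (fully open), set as the call begins (- or left out, the last holds). The fingers move at their own pace and stop on an object; FORCE is the grip in N (left out, the last holds). Time passes only in rows, so rows that do not move let the fingers close, or fill a call up. It gives the time, the measured TCP pose, the force, the opening and the grip force at its end, in the units of the state.
- sensors.read_state(): the state, without advancing time (a new reading comes with each control period).
- optics.grab_frame(name): name is "scene" or "side" or "wrist"; returns a dict with "color" (384x512x3 uint8, blue, green, red), "depth" (384x512 float32, m along the optical axis (not along the pixel's ray), 0 where there is no reading), "intrinsics" (3x3 intrinsics, pixels), "k1" (the pictures are not rectified: a ray, as slopes to the right and down, at radius r is drawn at 1 + k1 r^2 times it, then the intrinsics apply), "view" (4x4, takes a point from world to camera coordinates); the wrist camera has in their place "hand_eye" (4x4, takes a point from camera to tool coordinates, whose origin is the TCP and whose axes are the flange's). Camera axes: x right, y down, z forward; pixel columns grow to the right and rows downward; lengths in m; the calibration is good to about 2 mm. A picture is of the moment at which its call begins: read the wrist's pose just before it.
- sign_off(): hands the job in; it is judged then, once.
The state is a dict: "time": time; "joint_positions": joint angles; "joint_velocities": joint speeds; "tau": joint torques, N m; "tcp_pos": TCP position; "tcp_rot": TCP orientation; "wrist_force": force on the tool from outside, world axes, zero at the start; "torque": the same for the moment, N m; "width": finger opening in m; "grip_force": force on a finger pad.
Only numpy, scipy, OpenCV 4.12 (cv2) and the standard library are available. Lean on these libraries where they do the work, as an engineer would, in place of code of your own. Each camera call takes 0.05 s, during which the arm holds its last target. There are 200 camera calls.

## Working session

There is one attempt and no reset: what is moved stays moved. The work goes in short steps, Python scripts to look and compute and a shell command to move; the robot and the scene stay as the last step left them, time stands still between calls to the robot, and variables do not carry over. Pictures are saved under pics/ and viewed, at most 10 in all, crops included, and the job is handed in when it is done.

```bash
mkdir -p pics; cat > h.py <<'E'
import numpy as np, cv2
from plant import sensors, optics, sign_off, robot
def grab(n):
    st=sensors.read_state(); f=optics.grab_frame(n)
    if n=='wrist':
        from scipy.spatial.transform import Rotation as R
        T=np.eye(4);T[:3,:3]=R.from_quat(st['tcp_rot']).as_matrix();T[:3,3]=st['tcp_pos'];f['c2w']=T@f['hand_eye']
    else: f['c2w']=np.linalg.inv(f['view'])
    return f
def cloud(f):
    K=f['intrinsics'];v,u=np.mgrid[0:384,0:512]
    xd=(u-K[0,2])/K[0,0];yd=(v-K[1,2])/K[1,1];x,y=xd.copy(),yd.copy()
    for _ in range(8):
        s=1+f['k1']*(x*x+y*y);x=xd/s;y=yd/s
    z=f['depth'];P=np.stack([x*z,y*z,z,np.ones_like(z)],-1)@f['c2w'].T
    P=P[...,:3].copy();P[z<=0]=np.nan;return P
E
python3 - <<'E'
from h import *
ims=[]
for n in('scene','side'):
    f=grab(n);np.save(n+'.npy',cloud(f));cv2.imwrite(n+'.png',f['color'])
    cv2.imwrite(f'pics/{n}0.png',cv2.resize(f['color'],(800,600)))
print(sensors.read_state())
E
```

```text
{'time': 0.1, 'joint_positions': array([-1.15106869e-01,  3.59393131e-01,  1.51132160e+00, -2.69761744e-05,
        1.27251810e+00, -1.15061893e-01]), 'joint_velocities': array([ 0.00174543, -0.00149814, -0.00468748,  0.0009492 ,  0.00021662,
        0.00169243]), 'tau': array([-1.00573943e-03, -5.16363215e+01, -2.71407151e+01,  6.75204420e-02,
        2.75516213e-02, -3.27900011e-05]), 'tcp_pos': array([5.99370120e-01, 5.11381717e-05, 2.21918380e-01]), 'tcp_rot': array([ 7.07119634e-01,  7.07093452e-01, -5.19565165e-04, -6.34635665e-04]), 'wrist_force': array([ 1.39795511,  0.55037275, -0.22827362]), 'torque': array([ 0.03745946,  0.01317706, -0.00227336]), 'grip_force': 0.0, 'width': 0.08760786059493629}
```

View pics/scene0.png

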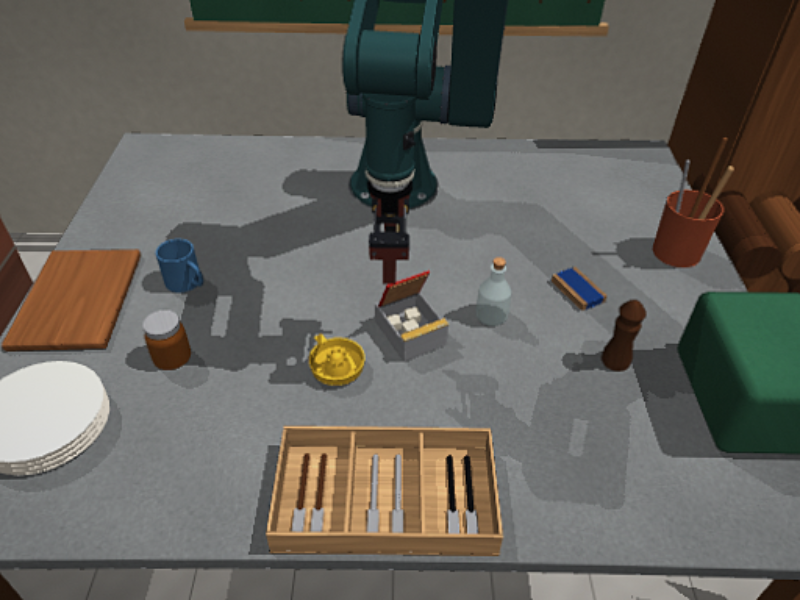

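View pics/side0.png

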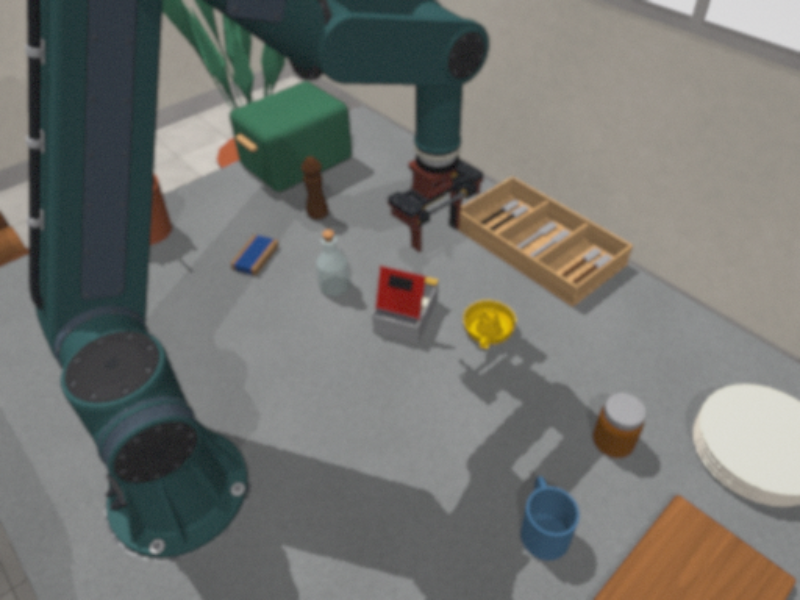

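The scene view (800×600) shows the tin around (412,320), with the brass lip from (403,338) to (447,322) and the lid around (405,288). The squeezer is at (337,360) and the cruet at (493,297). The side view shows the red lid's outer face around (402,292).

```bash
python3 - <<'E'
from h import *
def m(n,box,f):
    im=cv2.imread(n+'.png');P=np.load(n+'.npy');h=cv2.cvtColor(im,cv2.COLOR_BGR2HSV)
    k=f(h[...,0].astype(int),h[...,1],h[...,2]);b=np.zeros_like(k);x0,y0,x1,y1=[int(t*.64) for t in box];b[y0:y1,x0:x1]=1
    k&=b.astype(bool)&np.isfinite(P[...,0]);return P[k]
def rep(l,p):
    c=np.median(p,0);p=p[np.linalg.norm(p-c,axis=1)<.12]
    print(l,len(p),c.round(4),'min',p.min(0).round(3),'max',p.max(0).round(3))
    return p
lip=rep('lip',m('scene',(395,315,455,350),lambda h,s,v:(abs(h-24)<6)&(s>120)&(v>110)))
q=lip[abs(lip[:,2]-.065)<.006]
d,c=np.linalg.svd(q[:,:2]-q[:,:2].mean(0),full_matrices=False)[2],q.mean(0);print('lip dir',d[0],c,np.ptp((q[:,:2]-c[:2])@d[0]),np.ptp((q[:,:2]-c[:2])@d[1]))
lid=rep('lid',m('side',(365,255,440,325),lambda h,s,v:((h<8)|(h>172))&(s>130)&(v>60)))
c=lid.mean(0);w=np.linalg.svd(lid-c,full_matrices=False)[2];r=(lid-c)@w[2]
lid2=lid[abs(r)<.006];c=lid2.mean(0);w=np.linalg.svd(lid2-c,full_matrices=False)[2];print('lid',c,w,[np.ptp((lid2-c)@x) for x in w])
rep('cruet',m('scene',(475,255,515,328),lambda h,s,v:(v>0)&True))
rep('squeeze',m('scene',(300,330,370,390),lambda h,s,v:(abs(h-27)<6)&(s>150)))
# top of tin height map
P=np.load('scene.npy').reshape(-1,3);c=np.median(lip,0)
k=(np.linalg.norm(P[:,:2]-c[:2],axis=1)<.09)&(P[:,2]>.045)&(P[:,2]<.075);print(P[k][:,:2].mean(0))
E
```

```text
lip 116 [0.6087 0.0686 0.0623] min [0.537 0.025 0.   ] max [0.636 0.113 0.068]
lip dir [ 0.49909034 -0.86654996] [0.61058905 0.06713914 0.06295546] 0.10070652209946568 0.01979617290219462
lid 653 [0.528  0.0251 0.1001] min [ 0.493 -0.018  0.058] max [0.565 0.076 0.148]
lid [0.52927353 0.02677072 0.10210615] [[-0.55039259  0.80484597 -0.22201569]
 [-0.21365373 -0.39283799 -0.89444419]
 [ 0.80710599  0.44486097 -0.38817346]] [np.float64(0.10681431556367127), np.float64(0.10585626420249122), np.float64(0.012041778409903362)]
cruet 790 [0.5128 0.2193 0.0279] min [ 0.397  0.182 -0.008] max [0.54  0.277 0.147]
squeeze 746 [ 0.6533 -0.1047  0.0176] min [ 0.572 -0.162 -0.006] max [ 0.716 -0.05   0.049]
[0.60592714 0.06595724]
```

```bash
python3 -m creep '{"translation":[[0,0,0],[0,0,0],[0,0,0],[0,0,0],[0,0,0],[0.216,-0.416,0],[0.216,-0.416,0],[0.216,-0.416,0],[0.216,-0.416,0],[0.216,-0.416,0]],"twist":[[0,0,-0.686],[0,0,-0.686],[0,0,-0.686],[0,0,-0.686],[0,0,-0.686],[0,0,0],[0,0,0],[0,0,0],[0,0,0],[0,0,0]]}' -1
cat >> h.py <<'E'
def tin(p,c=(0.5600,0.0405),a=0.515):
    d=np.asarray(p)[...,:2]-c;C,S=np.cos(a),np.sin(a)
    return np.stack([d[...,0]*C+d[...,1]*S,-d[...,0]*S+d[...,1]*C,np.asarray(p)[...,2]],-1)
def where():
    from scipy.spatial.transform import Rotation as R
    s=sensors.read_state();print(s['time'],'tin',tin(s['tcp_pos']).round(4),'F',tin(np.r_[s['wrist_force'][:2]+[.56,.0405],s['wrist_force'][2]]).round(2),'ytool',R.from_quat(s['tcp_rot']).as_matrix()[:,1].round(3))
E
python3 - <<'E'
from h import *
where()
f=grab('wrist');P=tin(cloud(f))
cv2.imwrite('pics/w1.png',cv2.resize(f['color'],(800,600)))
f=grab('scene');np.save('s1.npy',tin(cloud(f)));im=f['color'];cv2.imwrite('pics/s1.png',cv2.resize(im[130:290,160:370],(788,600)))
E
```

```text
time: 1.1
tcp_pos: [0.4815, -0.0041, 0.2222]
tcp_rot: [0.504, 0.864, -0.0, -0.0]
wrist_force: [0.2, 0.1, -0.6]
width: 0.0113
grip_force: 0.0
1.1 tin [-9.030e-02 -2.000e-04  2.222e-01] F [ 0.27  0.01 -0.61] ytool [ 0.871  0.492 -0.001]
```

View pics/s1.png

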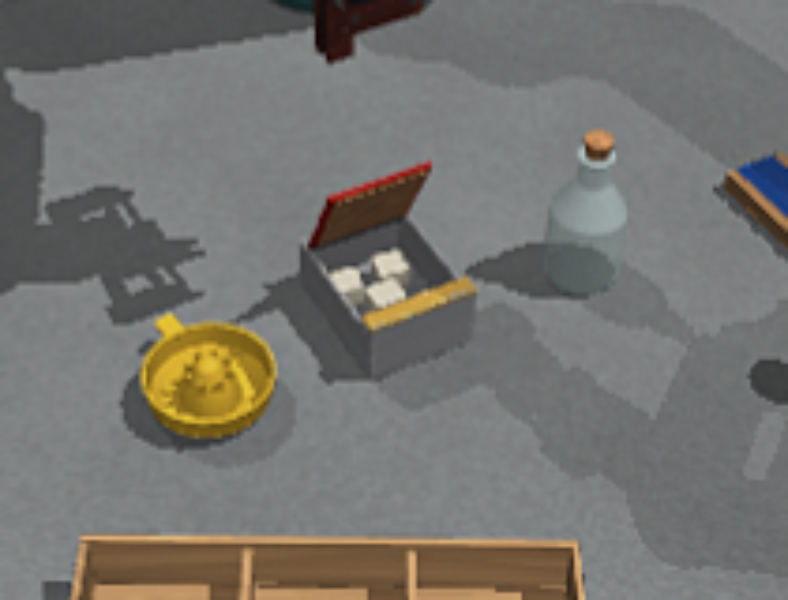

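View pics/w1.png

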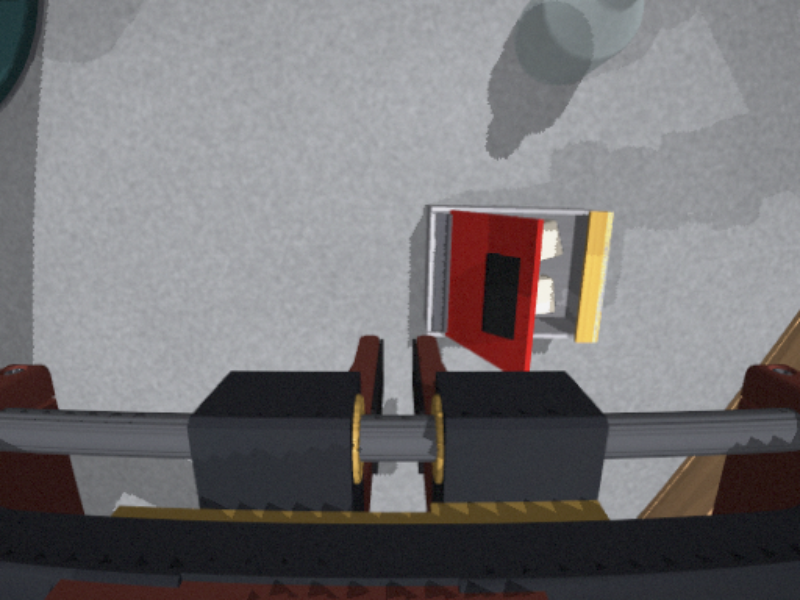

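The wrist picture shows the tin square to the tool: lip at columns 580–612 and rows 212–342, and the lid's red face with the step at (502,295). Nothing blocks the path, so I'll refine the position from this view and move.

```bash
python3 - <<'E'
from h import *
f=grab('wrist');P=tin(cloud(f))
h=cv2.cvtColor(f['color'],cv2.COLOR_BGR2HSV).astype(int)
def m(x0,y0,x1,y1,k):
    b=np.zeros(k.shape,bool);b[int(y0*.64):int(y1*.64),int(x0*.64):int(x1*.64)]=1
    return P[k&b&np.isfinite(P[...,0])]
lip=m(570,200,620,350,(abs(h[...,0]-23)<8)&(h[...,1]>120));lip=lip[lip[:,2]>.055]
print('lip',np.percentile(lip,[3,50,97],axis=0).round(4))
red=m(440,200,550,380,((h[...,0]<8)|(h[...,0]>172))&(h[...,1]>150))
print('red',np.percentile(red,[2,50,98],axis=0).round(4))
print('lid angle',np.arctan(np.polyfit(red[:,0],red[:,2],1)[0]), np.polyfit(red[:,0],red[:,2],1), np.polyfit(lip[:,1],lip[:,0],1))
E
python3 -m creep '{"translation":[[0,0,0.2],[0,0,0.3],[0,0,0.3],[0,0,0.3],[0,0,0.3],[0,0,0.2],[0,0,0.1],[0,0,0],[0,0,0],[0,0,0]],"twist":[[0,0,0],[0,0,0],[0,0,0],[0,0,0],[0,0,0],[0,0,0],[0,0,0],[0,0,0],[0,0,0],[0,0,0]]}'
```

```text
lip [[ 0.0475 -0.0437  0.0635]
 [ 0.0537  0.0054  0.0655]
 [ 0.0603  0.0493  0.0668]]
red [[-0.0509 -0.0412  0.0638]
 [-0.0325  0.0104  0.1076]
 [-0.013   0.0501  0.1455]]
lid angle 1.1134995099709573 [2.03216291 0.17326428] [0.0169348  0.05365181]
time: 2.25
tcp_pos: [0.4835, -0.0043, 0.1382]
tcp_rot: [0.504, 0.864, 0.0, 0.001]
wrist_force: [-0.5, -0.3, 1.2]
width: 0.0002
grip_force: 0.0
```

```bash
python3 -m creep '{"translation":[[0.02,0.3,0.02],[0.02,0.3,0.03],[0.02,0.3,0.03],[0.02,0.14,0.045],[0,0.135,0.045],[0,0.135,0.045],[0,0.135,0.045],[0,0.12,0.12],[0,0.12,0.12],[0,0.12,0.12]],"twist":[[0,0,0],[0,0,0],[0,0,0],[0,0,0],[0,0,0],[0,0,0],[0,0,0],[0,0,0],[0,0,0],[0,0,0]]}'
python3 - <<'E'
from h import *
where()
f=grab('side');im=f['color'];cv2.imwrite('pics/sd2.png',cv2.resize(im[110:270,190:400],(788,600)))
E
```

```text
time: 3.25
tcp_pos: [0.5602, 0.0439, 0.1062]
tcp_rot: [0.504, 0.864, 0.0, 0.0]
wrist_force: [0.5, 0.7, 0.3]
width: 0.0002
grip_force: 0.7
3.25 tin [0.0018 0.0028 0.1062] F [0.82 0.33 0.3 ] ytool [0.871 0.492 0.001]
```

View pics/sd2.png

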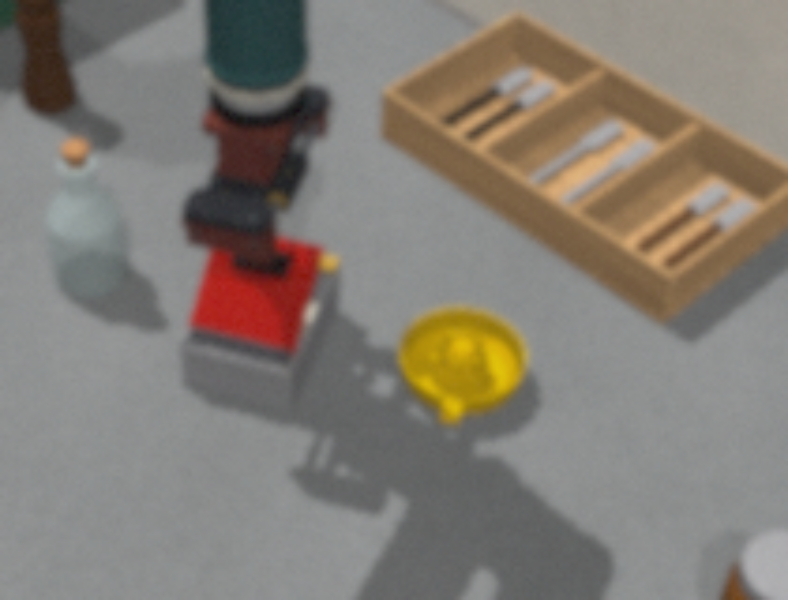

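The lid is folded to roughly 0.65 rad, with the finger on the step near (265,258) and everything else standing. Next I'll move to the bare face behind the step and press down.

```bash
python3 -m creep '{"translation":[[0,0,-0.12],[0,-0.3,0],[0,-0.3,0],[0,0,0.2],[0,0,0.2],[0,0,0.2],[0,0.04,0.15],[0,0.04,0.15],[0,0.04,0.15],[0,0,0]],"twist":[[0,0,0],[0,0,0],[0,0,0],[0,0,0],[0,0,0],[0,0,0],[0,0,0],[0,0,0],[0,0,0],[0,0,0]]}'
python3 - <<'E'
from h import *
where()
f=grab('side');P=tin(cloud(f));h=cv2.cvtColor(f['color'],cv2.COLOR_BGR2HSV).astype(int)
k=((h[...,0]<6)|(h[...,0]>174))&(h[...,1]>190)&(h[...,2]>90)&(abs(P[...,0])<.12)&(abs(P[...,1])<.06)&(P[...,2]>.04)
q=P[k];print(len(q),np.percentile(q,[2,50,98],axis=0).round(3),np.polyfit(q[:,0],q[:,2],1))
cv2.imwrite('pics/sd3.png',cv2.resize(f['color'][140:240,220:350],(780,600)))
E
```

```text
time: 4.3
tcp_pos: [0.5389, 0.032, 0.0593]
tcp_rot: [0.504, 0.864, -0.0, -0.0]
wrist_force: [0.4, -0.4, 0.7]
width: 0.0007
grip_force: 0.5
4.3 tin [-0.0226  0.003   0.0593] F [ 0.13 -0.52  0.72] ytool [ 0.87   0.493 -0.001]
195 [[-0.041 -0.037  0.055]
 [-0.015 -0.02   0.059]
 [ 0.037  0.039  0.076]] [-0.18819969  0.05877386]
```

View pics/sd3.png

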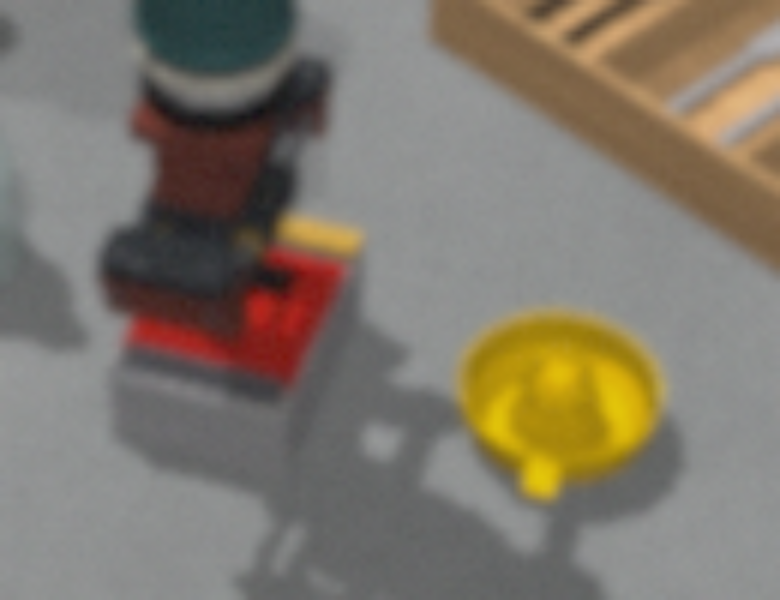

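The lid is about flat (red face near (250,345), lip clear at (320,235)). The force is still low, so I'll press a little harder before sliding.

```bash
python3 -m creep '{"translation":[[0,0,0.01],[0,0,0.01],[0,0,0.01],[0,0,0],[0,0,0],[0,0,0],[0,0,0],[0,0,0],[0,0,0],[0,0,0]],"twist":[[0,0,0],[0,0,0],[0,0,0],[0,0,0],[0,0,0],[0,0,0],[0,0,0],[0,0,0],[0,0,0],[0,0,0]]}'; python3 -c "
from h import *;where()"
```

```text
time: 5.35
tcp_pos: [0.5389, 0.032, 0.0591]
tcp_rot: [0.504, 0.864, 0.0, 0.0]
wrist_force: [0.1, 0.8, 6.7]
width: 0.0003
grip_force: 3.2
5.35 tin [-0.0226  0.003   0.0591] F [0.53 0.64 6.7 ] ytool [0.871 0.492 0.001]
```

```bash
python3 -m creep '{"translation":[[0,0.04,0],[0,0.04,0],[0,0.04,0],[0,0.04,0],[0,0.04,0],[0,0.04,0],[0,0.04,0],[0,0.04,0],[0,0,0],[0,0,0]],"twist":[[0,0,0],[0,0,0],[0,0,0],[0,0,0],[0,0,0],[0,0,0],[0,0,0],[0,0,0],[0,0,0],[0,0,0]]}'; python3 -c "
from h import *;where()"
```

```text
time: 6.35
tcp_pos: [0.5524, 0.0395, 0.0591]
tcp_rot: [0.504, 0.864, -0.0, 0.0]
wrist_force: [-0.8, -0.8, 7.6]
width: 0.0001
grip_force: 3.6
6.35 tin [-0.0071  0.0028  0.0591] F [-1.08 -0.26  7.6 ] ytool [ 0.87   0.492 -0.   ]
```

```bash
python3 -m creep '{"translation":[[0,0.03,0],[0,0.03,0],[0,0.03,0],[0,0.03,0],[0,0.03,0],[0,0.03,0],[0,0.03,0],[0,0.03,0],[0,0,0],[0,0,0]],"twist":[[0,0,0],[0,0,0],[0,0,0],[0,0,0],[0,0,0],[0,0,0],[0,0,0],[0,0,0],[0,0,0],[0,0,0]]}'; python3 -c "
from h import *;where()"
```

```text
time: 7.35
tcp_pos: [0.56, 0.0449, 0.0587]
tcp_rot: [0.504, 0.864, -0.002, -0.002]
wrist_force: [-6.9, -3.4, 11.3]
width: 0.0006
grip_force: 5.6
7.35 tin [0.0022 0.0039 0.0587] F [-7.64  0.45 11.29] ytool [ 0.87   0.493 -0.005]
```

```bash
python3 -m creep '{"translation":[[0,0.03,-0.005],[0,0.03,0],[0,0.03,0],[0,0.03,0],[0,0.03,0],[0,0.03,0],[0,0.03,0],[0,0.03,0],[0,0,0],[0,0,0]],"twist":[[0,0,0],[0,0,0],[0,0,0],[0,0,0],[0,0,0],[0,0,0],[0,0,0],[0,0,0],[0,0,0],[0,0,0]]}'; python3 - <<'E'
from h import *
where()
f=grab('scene');cv2.imwrite('pics/s4.png',cv2.resize(f['color'][160:240,225:330],(788,600)))
E
```

```text
time: 8.35
tcp_pos: [0.5716, 0.0513, 0.0587]
tcp_rot: [0.504, 0.864, -0.001, -0.001]
wrist_force: [-3.5, -1.6, 6.6]
width: 0.0003
grip_force: 3.2
8.35 tin [0.0154 0.0037 0.0587] F [-3.79  0.36  6.56] ytool [ 0.87   0.492 -0.003]
```

View pics/s4.png

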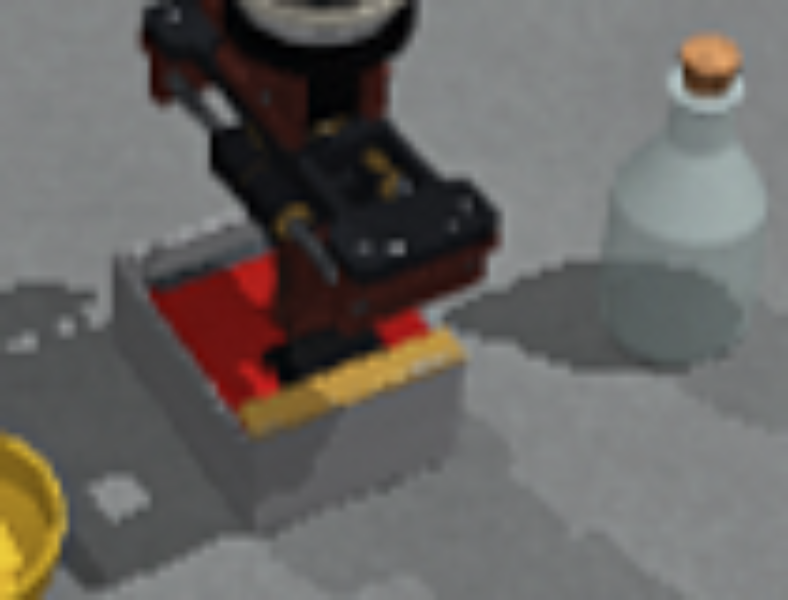

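The lid's far edge is under the lip along (245,410)–(465,345). I'll push on to the stop.

```bash
python3 -m creep '{"translation":[[0,0.03,0],[0,0.03,0],[0,0.03,0],[0,0.02,0],[0,0,0],[0,0,0],[0,0,0],[0,0,0],[0,0,0],[0,0,0]],"twist":[[0,0,0],[0,0,0],[0,0,0],[0,0,0],[0,0,0],[0,0,0],[0,0,0],[0,0,0],[0,0,0],[0,0,0]]}'; python3 -c "
from h import *;where()"
```

```text
time: 9.4
tcp_pos: [0.5725, 0.0523, 0.0581]
tcp_rot: [0.503, 0.864, -0.004, -0.004]
wrist_force: [-11.7, -8.2, 11.1]
width: 0.0004
grip_force: 9.2
9.4 tin [0.0167 0.0041 0.0581] F [-14.19  -1.39  11.08] ytool [ 0.87   0.493 -0.011]
```

At the stop. I'll release the sideways push, then lift straight up and retreat.

```bash
python3 -m creep '{"translation":[[0,-0.04,-0.01],[0,-0.04,-0.03],[0,0,-0.05],[0,0,-0.1],[0,0,-0.2],[0,0,-0.4],[0,0,-0.5],[0,0,-0.4],[0,-0.5,-0.3],[0,-0.5,0]],"twist":[[0,0,0],[0,0,0],[0,0,0],[0,0,0],[0,0,0],[0,0,0],[0,0,0],[0,0,0],[0,0,0],[0,0,0]]}'
python3 -m creep '{"translation":[[0,-0.5,0],[0,-0.5,0],[0,0,0],[0,0,0],[0,0,0],[0,0,0],[0,0,0],[0,0,0],[0,0,0],[0,0,0]],"twist":[[0,0,0],[0,0,0],[0,0,0],[0,0,0],[0,0,0],[0,0,0],[0,0,0],[0,0,0],[0,0,0],[0,0,0]]}'
python3 - <<'E'
from h import *
where()
f=grab('wrist');P=tin(cloud(f));h=cv2.cvtColor(f['color'],cv2.COLOR_BGR2HSV).astype(int)
k=((h[...,0]<6)|(h[...,0]>174))&(h[...,1]>170)&(h[...,2]>90)&(abs(P[...,0])<.08)&(abs(P[...,1])<.06)&(P[...,2]>.04)&(P[...,2]<.09)
q=P[k];print(len(q),np.percentile(q,[2,50,98],axis=0).round(4),np.polyfit(q[:,0],q[:,2],1))
cv2.imwrite('pics/s5.png',cv2.resize(f['color'],(800,600)))
E
```

```text
time: 10.4
tcp_pos: [0.5348, 0.0278, 0.1621]
tcp_rot: [0.503, 0.864, 0.002, 0.004]
wrist_force: [0.0, 0.1, 0.5]
width: 0.0005
grip_force: 0.0
time: 11.4
tcp_pos: [0.4877, 0.0032, 0.1583]
tcp_rot: [0.504, 0.864, -0.0, -0.0]
wrist_force: [-0.5, 0.4, -0.4]
width: 0.0003
grip_force: 0.0
11.4 tin [-0.0813  0.0032  0.1583] F [-0.23  0.64 -0.35] ytool [ 0.87   0.492 -0.   ]
6583 [[-0.0302 -0.042   0.0587]
 [ 0.002   0.0079  0.0603]
 [ 0.045   0.0494  0.062 ]] [0.02053007 0.0602855 ]
```

View pics/s5.png

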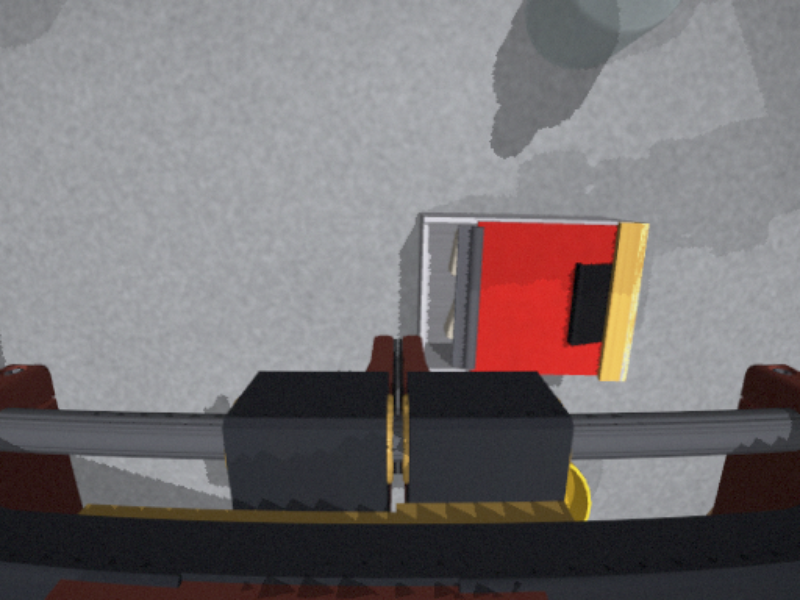

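The red lid lies flat (slope about 0.02 rad, columns 475–615), with its edge under the lip at 600–648. The step is right beside the lip, so the lid is slid home, and the arm is clear.

```bash
python3 -c "
from plant import sign_off;print(sign_off())"
```

```text
the job is handed in; nothing more can be done
None
```

The tin is closed and the job is handed in: the lid lies flat at about 0.02 rad, pushed to its stop and held under the brass lip with the arm clear. I saw no loose thing disturbed, though only the squeezer and cruet were in the later views, and the hand-in returned no verdict.

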